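# Calibrate the counter scale with check weights and a stylus

### The job

The counter scale has drifted and needs calibrating: stand the three brass check weights upright in its round steel pan, setting each one down rather than dropping it, and let go of them. Then take the blue stylus out of its wooden block, reach its tip through the small black-rimmed hole in the scale's front deck and press the recessed red calibration button fully down. Finish still gripping the stylus and holding the button down, with the weights standing in the pan; leave the moka chamber, the silicone ring and the enamel spoon where they are.

Things in the scene. Friction and masses are not known exactly. Their poses are not given: they have to be found in the camera images.
- scale: Bench scale, fixed to the counter, light top on a dark base, 260 mm deep (its x) by 210 mm wide (its y). Origin: centre of its footprint on the counter; z up; its front (display, keys, calibration hole) faces its -x. The flat deck is 50 mm above the counter. The round pan stands on it, rim 74 mm above the counter.
- pan (a point): Centre of the pan's flat inner floor, 61 mm above the counter, 40 mm behind the scale's origin (at x +40, y 0 in the scale's frame). Stainless dish: flat floor 150 mm across, rim 13 mm above the floor, 176 mm across outside at the rim, 3 mm wall.
- cal_hole (a point): Centre of the calibration hole at the deck surface, 50 mm above the counter (at x -85, y -70 in the scale's frame). Round hole of 13 mm diameter, straight and vertical, with a thin black ring of 25 mm outside diameter around it. The top of the red button lies 9 mm below the deck inside it.
- cal_button_top (a point): Centre of the red button's top face (11 mm diameter), at rest 9 mm below the deck, straight under the hole; moves down with the button.
- cal_button (a joint): Travel of the calibration button in m: 0 released, 0.005 fully down (hard stop). Springs back: starts to move at about 1.6 N, 4.9 N at the bottom. It counts as held down above 0.0035.
- weight_500: 500 g brass check weight, upright, round: straight body 38 mm diameter and 45 mm high, on top a narrow neck and a knob of 24 mm diameter; 62 mm high in all. Origin: centre of its underside; z along its axis, up.
- weight_200: 200 g brass check weight, upright, round: straight body 28 mm diameter and 35 mm high, on top a narrow neck and a knob of 18 mm diameter; 49 mm high in all. Origin: centre of its underside; z along its axis, up.
- weight_100: 100 g brass check weight, upright, round: straight body 22 mm diameter and 28 mm high, on top a narrow neck and a knob of 15 mm diameter; 40 mm high in all. Origin: centre of its underside; z along its axis, up.
- stylus: Straight stylus of about 45 g (varies by a quarter), 140 mm long, standing tip down in the block. Origin at its tip, z along its axis towards the handle's end. Steel shaft of 5 mm diameter from the tip to 58 mm; collar of 18 mm diameter from 58 to 62 mm; round blue handle of 14 mm diameter from 62 to 140 mm. Its centre of mass is about 92 mm from the tip.
- stylus_tip (a point): The stylus's blunt tip, on its axis (same point as its origin).
- tool_block: Wooden tool block, fixed, 60 mm (x) by 110 mm (y) by 64 mm high. Origin: centre of its underside. Three upright holes 9 mm wide and 60 mm deep at y -35, 0 and +35 mm; the stylus stands in the middle one, its collar resting on the block's top, its tip 6 mm above the counter.
- moka_chamber: Stainless round moka chamber, 92 mm diameter, 78 mm high, open at the top, brass valve on its side. Origin: centre of its underside. To be left alone.
- silicone_ring: Grey silicone ring lying flat, 64 mm outside, 48 mm inside, 6 mm thick. Origin: centre of its underside. To be left alone.
- spoon: Enamel spoon, white bowl, blue handle, 170 mm long, lying along its x axis, handle towards -x. To be left alone.
Not all that is in view belongs to the job. What is shaped like the weight_100 but green or orange is not meant.

How it is judged:
By the outcome, as a careful person would: the job done as asked, in the order asked, and still so for the second after the job is handed in, while the arm keeps its last pose, push and grip.
It also fails if it takes over 72 s, if anything falls off the work surface, if the arm or the gripper's body presses on something with over 40 N, if the wrist force passes 120 N, or if a joint passes its speed limit or range.

### The arm

A 6-joint arm with a two-finger parallel gripper is mounted at the origin on the work surface. World frame = base frame: x ahead of the robot, y to its left, z up, the work surface at z = 0. Lengths are in mm, angles in degrees, forces in N, time in s.
With the tool pointing down it reaches from about 325 to 875 mm from the base axis. Payload 4.4 kg.
Tool frame: the origin (TCP) lies midway between the tips of the shut fingers; the grasp point (between the pads) lies 19 mm behind it; z points along the fingers, y is the direction in which the jaws open and shut (so a half turn about z gives the same grasp; the last joint's range is limited). The gripper opens to 85 mm and grips with 20 to 120 N. Pads are 22 mm wide; open, the fingers measure 114 mm over their backs; the gripper's body (76 mm by 85 mm) begins 54 mm behind the grasp point. The pads swing forward as they close: fully open they stand 13 mm farther back than shut.
Start: joints at [60.361, 11.837, 88.321, -0, 79.842, -8.623], TCP at [206.222, 536.749, 231.282] pointing down, gripper open.
Joint ranges: [-156.59, 156.59], [-49.26, 127.26], [12.9, 141.05], [-63.56, 243.56], [4.71, 150.69], [-161.64, 161.64]. Speed limits (degrees/s): [159.86, 159.86, 180, 180, 180, 180].

### API

Orientations are given as a 3x3 rotation matrix whose columns are the frame's x, y, z axes.
In Python, from workcell import manip gives the robot as it stands. The module is installed in compiled form; this text tells all that it offers.
- The arm moves only by the shell command python3 -m crank 'ROWS' [FORCE]. ROWS is text: rows parted by semicolons, each of 7 numbers parted by spaces: the turn, a rotation vector about the world's x, y, z in degrees, then the shift along the world's x, y, z in mm, then the finger opening in mm, from 0 to 85.4. In form: ax ay az dx dy dz claw; .... A call has 1 to 8 rows; each row is the pose to reach, as a shift and turn from the pose commanded when the call began; what a row does not reach only later rows make up. A row lasts 1/8 s, in which the tool goes at most 62.5 mm and 10.7 degrees, less where a joint would pass 70% of its speed; a pose out of reach is approached as far as the arm can. A call with a gripper value outside its range is refused whole. The fingers move at their own pace and stop on an object; FORCE is the grip in N (left out, the last holds). Time passes only in rows, so rows that repeat a pose let the fingers close. It gives the time, the measured TCP pose, the force and the opening at its end, in the units of the state.
- manip.get_state(): the state, without advancing time (a new reading comes with each control period).
- manip.snapshot(name): name is "scene" or "side" or "wrist"; returns (picture, depth): 384x512x3 uint8, blue, green, red; 384x512 float32, mm along the optical axis (not along the pixel's ray), 0 where there is no reading.
- manip.calibration(name): a dict with "intrinsics" (3x3 intrinsics, pixels), "rvec" (rotation vector, rad) and "tvec" (3), from world to camera coordinates, as OpenCV has them. Camera axes: x right, y down, z forward; pixel columns grow to the right and rows downward; lengths in mm; the calibration is good to about 2 mm. The wrist camera is an equidistant fisheye: a pixel r from the principal point sees the ray r / f radians off the axis. A picture is of the moment at which its call begins: read the wrist's pose just before it. calibration takes no time and is no camera call; for the wrist camera it gives the pose at the moment of the call.
- manip.close_job(): hands the job in, once; it reports no verdict.
The state is a dict: "time": time; "qpos": joint angles; "dq": joint speeds; "joint_efforts": joint torques, N m; "tool_pos": TCP position; "eef_rot": TCP orientation; "force": force on the tool from outside, world axes, zero at the start; "ft_torque": the same for the moment, N m; "opening": finger opening in mm.
Only numpy, scipy, OpenCV 4.12 (cv2) and the standard library are available. Lean on these libraries where they do the work, as an engineer would, in place of code of your own. Each camera call takes 0.05 s, during which the arm holds its last target.

## Working session

There is one attempt and no reset: what is moved stays moved. The work goes in short steps, Python scripts to look and compute and a shell command to move; the robot and the scene stay as the last step left them, time stands still between calls to the robot, and variables do not carry over. Pictures are saved under pics/ and viewed, and the job is handed in when it is done.

```bash
mkdir -p pics; cat > h.py <<'E'
import numpy as np, cv2
from workcell import manip
def snap(n,tag):
    c=manip.calibration(n); p,d=manip.snapshot(n); cv2.imwrite(f'pics/{tag}.png',p); np.savez(f'{tag}.npz',p=p,d=d,K=c['intrinsics'],r=c['rvec'],t=c['tvec'],n=n)
    return p,d,c
def load(tag): return np.load(f'{tag}.npz')
def ray(z,u,v):
    K=z['K'];R=cv2.Rodrigues(np.float64(z['r']))[0];t=np.ravel(z['t'])
    x=(u-K[0,2])/K[0,0];y=(v-K[1,2])/K[1,1]
    if str(z['n'])=='wrist':
        th=np.hypot(x,y);s=np.sin(th)/th if th>1e-9 else 1;q=np.array([x*s,y*s,np.cos(th)])
    else:q=np.array([x,y,1.])
    return -R.T@t,R.T@q
def plane(z,u,v,h):
    o,d=ray(z,u,v);return o+d*(h-o[2])/d[2]
def proj(z,P):
    R=cv2.Rodrigues(np.float64(z['r']))[0];q=R@np.asarray(P,float)+np.ravel(z['t']);K=z['K']
    if str(z['n'])=='wrist':
        r=np.hypot(q[0],q[1]);th=np.arctan2(r,q[2]);x,y=(q[:2]/r*th)
    else:x,y=q[:2]/q[2]
    return K[0,0]*x+K[0,2],K[1,1]*y+K[1,2]
def dep(z,u,v):
    o,d=ray(z,u,v);R=cv2.Rodrigues(np.float64(z['r']))[0]
    return o+d*(z['d'][int(round(v)),int(round(u))]/(R@d)[2])
E
python3 - <<'E'
from h import *
for n in ['scene','side','wrist']:
    p,d,c=snap(n,n+'0'); z=load(n+'0'); print(n,ray(z,256,192),c['intrinsics'])
s=manip.get_state();print(s)
E
```

```text
scene (array([1166.44825172, -109.78001547,  916.25263643]), array([-0.5781489 ,  0.10173869, -0.80960506])) [[355.99897492   0.         253.28042207]
 [  0.         355.99897492 193.06218981]
 [  0.           0.           1.        ]]
side (array([  76.0428304 , -890.25137152,  655.6399336 ]), array([ 0.41447322,  0.76474362, -0.49334134])) [[380.72685669   0.         255.74566574]
 [  0.         380.72685669 192.939459  ]
 [  0.           0.           1.        ]]
wrist (array([133.01372086, 564.58504256, 373.10064504]), array([ 0.2758337 , -0.11607643, -0.95417086])) [[297.31863964   0.         258.10182826]
 [  0.         297.31863964 193.03530044]
 [  0.           0.           1.        ]]
{'time': 0.15, 'qpos': array([ 6.03617326e+01,  1.18764761e+01,  8.83848658e+01, -1.49082616e-03,
        7.98421700e+01, -8.62100995e+00]), 'dq': array([ 0.0378339 , -0.03835739, -0.36757829,  0.06787238, -0.12212434,
        0.00052393]), 'joint_efforts': array([-2.73662426e-04, -3.83507967e+01, -2.92037666e+01, -1.95503376e-04,
        6.55520751e-03, -5.61827073e-05]), 'tool_pos': array([205.93201834, 536.23603237, 230.36776071]), 'eef_rot': array([[-9.33473991e-01,  3.58644042e-01, -8.71154870e-04],
       [ 3.58645016e-01,  9.33472681e-01, -1.58291925e-03],
       [ 2.45494714e-04, -1.79004930e-03, -9.99998368e-01]]), 'force': array([-0.36646876, -0.05144197, -0.92708365]), 'ft_torque': array([-0.026166  , -0.04627748, -0.01415747]), 'opening': 85.16561559578169}
```

View pics/scene0.png

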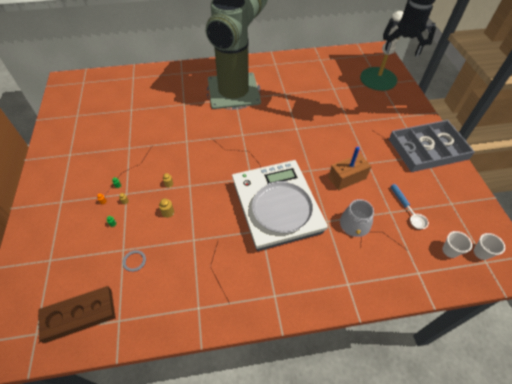

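View pics/side0.png

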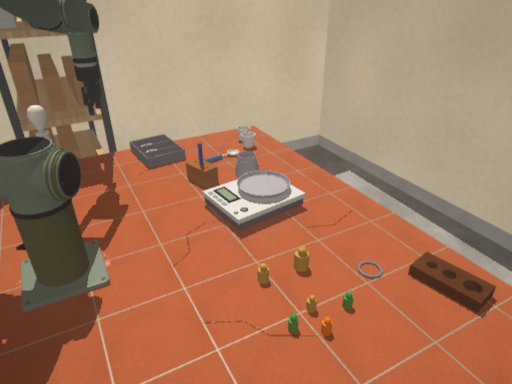

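View pics/wrist0.png

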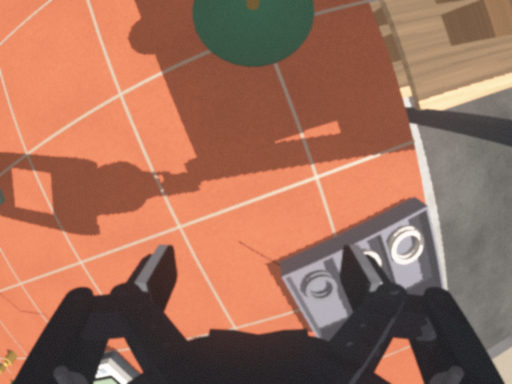

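The scene view shows these candidates: the 500 at (165,208), the 200 at (167,180) and the brass 100 at (123,198). Lookalikes to avoid are green (116,183), green (111,221) and orange (101,198). The stylus is at (355,155). Next is a close crop and measurements.

```bash
python3 - <<'E'
from h import *
a=load('scene0');b=load('side0')
c1=cv2.resize(a['p'][160:240,85:195],None,fx=5,fy=5,interpolation=cv2.INTER_CUBIC)
c2=cv2.resize(b['p'][235:345,240:370],None,fx=4.2,fy=4.2,interpolation=cv2.INTER_CUBIC)
cv2.imwrite('pics/c1.png',c1);cv2.imwrite('pics/c2.png',c2)
cv2.imwrite('pics/c3.png',cv2.resize(a['p'][140:255,225:380],None,fx=5,fy=5,interpolation=cv2.INTER_CUBIC))
cv2.imwrite('pics/c4.png',cv2.resize(b['p'][135:230,180:310],None,fx=6,fy=6,interpolation=cv2.INTER_CUBIC))
for n,z in (('scene',a),('side',b)):
    hsv=cv2.cvtColor(z['p'],cv2.COLOR_BGR2HSV)
    for nm,lo,hi in (('brass',(17,100,60),(32,255,255)),('blue',(105,120,40),(125,255,255))):
        m=cv2.inRange(hsv,lo,hi)
        k,l,s,c=cv2.connectedComponentsWithStats(m)
        for i in range(1,k):
            if s[i,4]>12:
                u,v=c[i];P=dep(z,u,v);print(n,nm,s[i],c[i].round(1),P.round(1))
E
```

```text
scene brass [ 450   29   56   56 1591] [479.6  52. ] [ 84.4 944.7 125.2]
scene brass [378  54  10  22  78] [382.5  65.4] [ 26.7 594.9  66. ]
scene brass [502  76  10  14  77] [508.2  84. ] [280.1 942.2 125.1]
scene brass [431  99  30  31 330] [445.8 111.7] [  26.9 1002.2 -230.1]
scene brass [ 468  123   44   32 1039] [491.3 138. ] [ 216.9 1127.4 -235.8]
scene brass [480 167  32  25 521] [498.4 178.8] [ 214.7 1375.4 -585.9]
scene brass [164 174   9  13  92] [167.5 180. ] [ 445.6 -265.4   33. ]
scene brass [120 193   8  11  66] [123.3 198. ] [ 489.8 -400.8   27.5]
scene brass [160 199  14  18 195] [166.  207.6] [ 559.  -269.5   46.4]
scene brass [356 230   5   4  15] [357.9 231.5] [717.4 264.6  31.4]
scene blue [351 148   8  18  40] [354.3 155.9] [507.1 305.5 112.2]
side brass [ 74 237   7   7  18] [ 77.7 240.3] [ 50.8 -30.7 102.5]
side brass [ 75 245  10   5  19] [ 79.7 246.3] [ 51.5 -30.7  84.3]
side brass [295 246  14  25 281] [301.3 258.5] [ 532.6 -284.7   37.1]
side brass [ 81 255   8  19  41] [ 84.1 264.1] [ 49.7 -34.9  31.9]
side brass [258 264  11  19 162] [263. 273.] [ 424.8 -279.4   31.8]
side brass [307 295   9  17 121] [311.3 303.4] [ 473.4 -411.1   25. ]
```

View pics/c1.png

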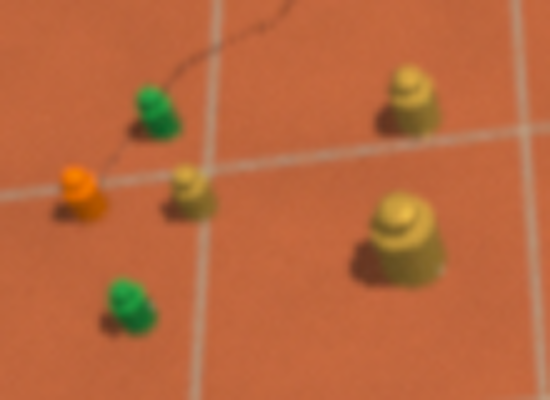

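View pics/c2.png

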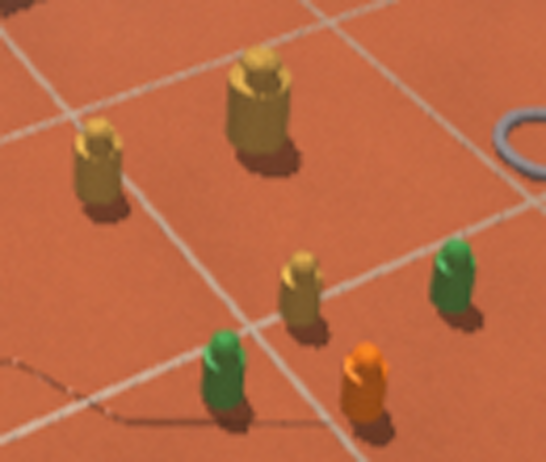

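View pics/c3.png

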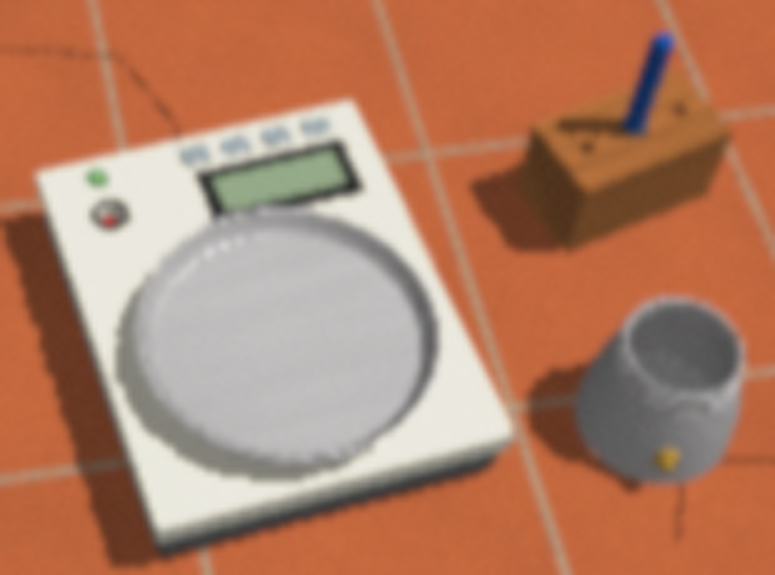

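View pics/c4.png

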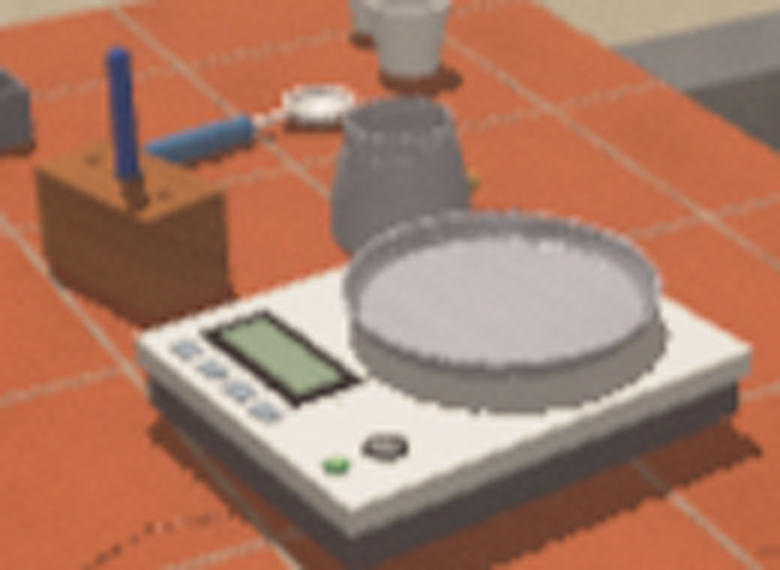

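The crops show that the brass 100 stands between two green pieces and an orange one. The hole is at scene (246.8,182.8), the stylus top at (357.4,148.4). Now I triangulate.

```bash
python3 - <<'E'
from h import *
a=load('scene0');b=load('side0')
def tri(n,p,q,h):
    o1,d1=ray(a,*p);o2,d2=ray(b,*q)
    A=np.c_[d1,-d2];s=np.linalg.lstsq(A,o2-o1,rcond=None)[0]
    x,y=o1+s[0]*d1,o2+s[1]*d2
    print(n,((x+y)/2).round(1),'gap',np.linalg.norm(x-y).round(1),'planes',plane(a,*p,h).round(1)[:2],plane(b,*q,h).round(1)[:2])
tri('500',(165,201),(302.4,248.1),62)
tri('200',(166.6,175),(263.3,265.5),49)
tri('100',(122.4,195.4),(311.9,296.4),40)
tri('hole',(246.8,182.8),(244.3,209.5),50)
tri('sty',(357.4,148.4),(199.8,143.7),146)
for p in ((115.4,179),(99.6,195.6),(109.4,218)): print('dis',plane(a,*p,40).round(1))
for p in ((37,173),(352,100),(512,437),(158,540)): print('corner',plane(a,225+p[0]/5,140+p[1]/5,50).round(1))
for p in ((138,340),(352,384),(750,350)): print('cornerB',plane(b,180+p[0]/6,135+p[1]/6,50).round(1))
# pan ring
print('pan floor c', plane(a,225+280/5,140+338/5,65).round(1))
for p in ((537,128),(590,188),(735,128)): print('block',plane(a,225+p[0]/5,140+p[1]/5,64).round(1))
print('moka',plane(a,225+685/5,140+345/5,78))
E
```

```text
500 [ 543.3 -270.8   57.1] gap 1.9 planes [ 546.1 -269.2] [ 539.8 -276.9]
200 [ 432.8 -266.5   42.3] gap 0.6 planes [ 438.2 -265.1] [ 429.  -273.6]
100 [ 482.4 -401.5   32.7] gap 2.2 planes [ 488.9 -399.9] [ 477.2 -406.2]
hole [506.2 -22.6  46.5] gap 0.3 planes [509. -23.] [503.7 -27.3]
sty [501.9 310.4 139.5] gap 1.1 planes [508.  306.5] [496.6 296.5]
dis [ 421.3 -424.7   40. ]
dis [ 478.7 -467.8   40. ]
dis [ 564.7 -432.8   40. ]
corner [470.1 -62.5  50. ]
corner [442.7 145.   50. ]
corner [700.7 176.6  50. ]
corner [732.3 -30.   50. ]
cornerB [436.2 134.   50. ]
cornerB [516.3  36.   50. ]
cornerB [717.7 -35.4  50. ]
pan floor c [624.4  58.8  65. ]
block [495.4 249.7  64. ]
block [546.7 267.9  64. ]
block [515.1 371.9  64. ]
moka [673.61179038 280.11801019  78.        ]
```

Both views agree to about 5 mm, and the scale's corner lengths and yaw (about 7.3°) fit. I'm moving over the weights for a close look.

```bash
python3 -m crank '0 0 3 18 -54 0 60;0 0 6 36 -107 0 60;0 0 9 55 -161 0 60;0 0 12 73 -214 0 60;0 0 15 92 -268 0 60;0 0 18 110 -321 0 60;0 0 20 129 -375 0 60;0 0 21 147 -428 0 60' 40
python3 -m crank '0 0 0 18 -54 0 60;0 0 0 36 -107 0 60;0 0 0 55 -161 0 60;0 0 0 73 -214 0 60;0 0 0 92 -268 0 60;0 0 0 110 -321 0 60;0 0 0 129 -375 0 60;0 0 0 147 -428 0 60'
python3 -m crank '0 0 0 0 0 0 60;0 0 0 0 0 0 60'
python3 - <<'E'
from h import *
snap('wrist','w1');s=manip.get_state();print(s['time'],s['tool_pos'],s['eef_rot'],s['qpos'],s['opening'],s['force'])
E
```

```text
time: 1.15
tool_pos: [353.4, 107.0, 231.3]
eef_rot: [[-1.0, -0.001, 0.001], [-0.001, 1.0, 0.0], [-0.001, 0.0, -1.0]]
force: [0.8, 0.6, 0.4]
opening: 59.9
time: 2.15
tool_pos: [500.4, -321.0, 230.8]
eef_rot: [[-1.0, 0.001, -0.0], [0.001, 1.0, 0.001], [0.0, 0.001, -1.0]]
force: [0.3, 0.3, 0.1]
opening: 60.1
time: 2.4
tool_pos: [499.7, -318.6, 230.4]
eef_rot: [[-1.0, 0.001, -0.001], [0.001, 1.0, 0.002], [0.001, 0.002, -1.0]]
force: [-0.1, 0.5, -0.9]
opening: 60.0
2.45 [ 499.75481122 -318.09505959  230.7960248 ] [[-9.99999468e-01 -2.15340429e-04 -1.00920115e-03]
 [-2.16662106e-04  9.99999119e-01  1.30970060e-03]
 [ 1.00891823e-03  1.30991856e-03 -9.99998633e-01]] [-4.08538360e+01  1.40101796e+01  8.57424133e+01  1.92075559e-02
  8.03402301e+01 -1.30869450e+02] 59.85573219980822 [-0.93438236  1.19759336  0.29169844]
```

View pics/w1.png

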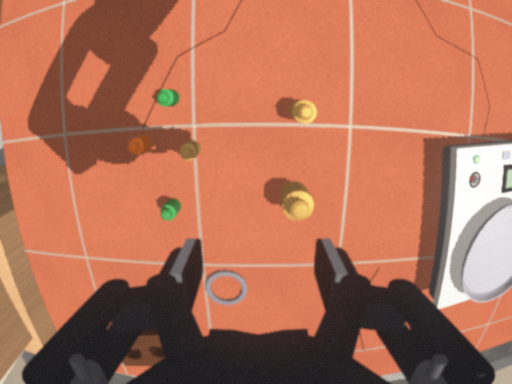

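The wrist view shows the brass 500 at (298,206), the 200 at (305,111) and the 100 at (190,150, in shadow). The green and orange pieces and the ring are clear of them.

```bash
python3 - <<'E'
from h import *
z=load('w1')
cv2.imwrite('pics/c5.png',cv2.resize(z['p'][85:225,150:330],None,fx=4.3,fy=4.3,interpolation=cv2.INTER_CUBIC))
hsv=cv2.cvtColor(z['p'],cv2.COLOR_BGR2HSV)
for nm,(x,y) in dict(w500=(298,206),w200=(305,111),w100=(190,150)).items():
    m=np.zeros(hsv.shape[:2],np.uint8);m[y-22:y+22,x-22:x+22]=cv2.inRange(hsv,(16,90,30),(34,255,255))[y-22:y+22,x-22:x+22]
    k,l,s,c=cv2.connectedComponentsWithStats(m);i=1+np.argmax(s[1:,4]);print(nm,s[i],c[i],dep(z,*c[i]).round(1))
E
```

```text
w500 [282 184  32  36 906] [296.62251656 201.65562914] [ 530.9 -274.9   60.1]
w200 [291 100  26  24 485] [303.58969072 111.33608247] [ 431.2 -268.6   48.7]
w100 [180 142  20  18 257] [189.57198444 150.08560311] [ 475.4 -397.4   37.9]
```

View pics/c5.png

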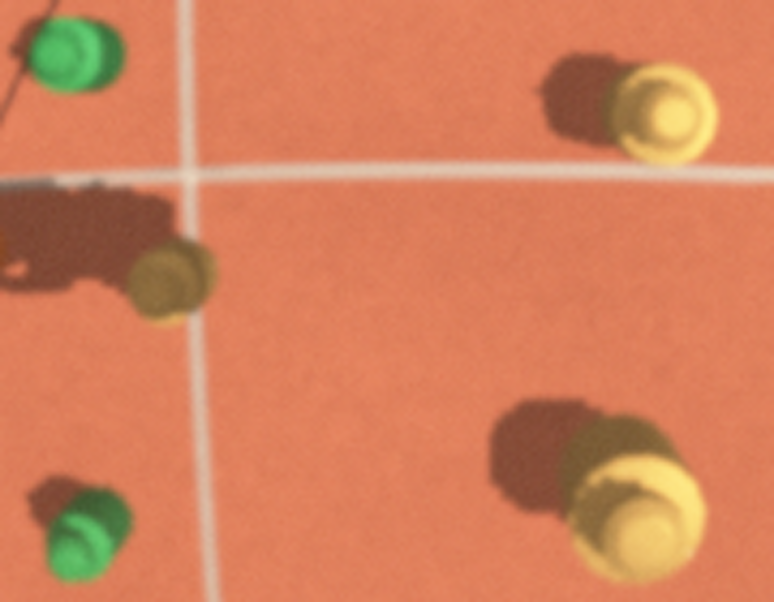

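```bash
python3 - <<'E'
from h import *
z=load('w1')
for n,p,h in (('500s',(298.1,205.7),45),('500k',(299.3,209.9),62),('200s',(304.4,111.5),35),('200k',(306.3,112.2),49),('100s',(189.5,150.8),28),('100k',(187.7,151),40),('hole',(475,180),50)): print(n,plane(z,*p,h).round(1))
E
```

```text
500s [ 541.2 -270.8   45. ]
500k [ 540.1 -271.7   62. ]
200s [ 431.8 -265.5   35. ]
200k [ 432.1 -265.6   49. ]
100s [ 477.9 -399.9   28. ]
100k [ 476.1 -399.2   40. ]
hole [505.4 -19.4  50. ]
```

```bash
python3 -m crank '0 0 0 41 48 -40 60;0 0 0 41 48 -95 60;0 0 0 41 48 -150 60;0 0 0 41 48 -195 60;0 0 0 41 48 -219 60;0 0 0 41 48 -219 60;0 0 0 41 48 -219 20;0 0 0 41 48 -219 20' 40
python3 -m crank '0 0 0 0 0 0 20;0 0 0 0 0 0 20;0 0 0 0 0 5 20;0 0 0 0 0 30 20;0 0 0 0 0 80 20;0 0 0 0 0 120 20' 
python3 - <<'E'
from h import *
snap('wrist','w2');s=manip.get_state();print(s['time'],s['tool_pos'],s['opening'],s['force'])
E
```

```text
time: 3.45
tool_pos: [542.7, -271.6, 14.6]
eef_rot: [[-1.0, -0.0, 0.003], [-0.0, 1.0, -0.002], [-0.003, -0.002, -1.0]]
force: [-0.1, 1.5, 1.8]
opening: 36.8
time: 4.2
tool_pos: [540.5, -271.2, 132.8]
eef_rot: [[-1.0, 0.001, -0.001], [0.001, 1.0, 0.0], [0.001, 0.0, -1.0]]
force: [0.8, -0.4, -4.8]
opening: 36.9
4.25 [ 543.86978173 -273.34973235  139.52961767] 36.86225880503966 [ 1.33644887 -1.40760593  0.40410439]
```

View pics/w2.png

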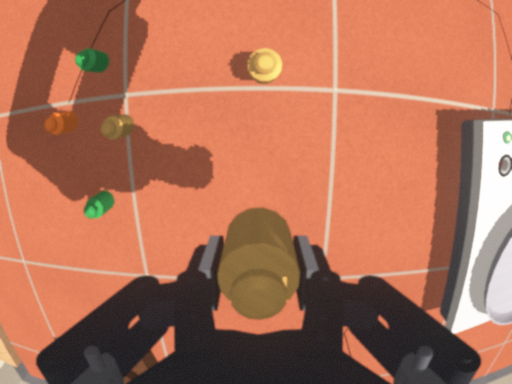

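The 500 is held upright between the pads (bottom of the frame, about (258,265)). I'm carrying it to the far side of the pan.

```bash
python3 -m crank '0 0 0 15 42 5 20;0 0 0 33 90 5 20;0 0 0 51 138 5 20;0 0 0 69 187 5 20;0 0 0 87 236 5 20;0 0 0 105 285 5 20;0 0 0 118 320 5 20;0 0 0 123 333 5 20' 
python3 -m crank '0 0 0 0 0 0 20;0 0 0 0 0 0 20' 
python3 - <<'E'
from h import *
snap('wrist','w3');snap('scene','s3');snap('side','d3');s=manip.get_state();print(s['time'],s['tool_pos'],s['opening'],s['force'])
z=load('s3');cv2.imwrite('pics/c6.png',cv2.resize(z['p'][120:260,220:380],None,fx=4,fy=4))
E
```

```text
time: 5.25
tool_pos: [663.3, 64.1, 134.8]
eef_rot: [[-1.0, -0.002, -0.003], [-0.002, 1.0, 0.0], [0.003, 0.0, -1.0]]
force: [-0.4, -0.3, -5.8]
opening: 37.1
time: 5.5
tool_pos: [663.5, 60.2, 136.4]
eef_rot: [[-1.0, 0.002, -0.002], [0.002, 1.0, -0.001], [0.002, -0.001, -1.0]]
force: [0.4, -0.1, -4.8]
opening: 36.8
5.65 [663.96002546  60.17775707 137.20302922] 37.02877119777641 [ 1.07563089 -0.54669806 -5.13715362]
```

View pics/w3.png

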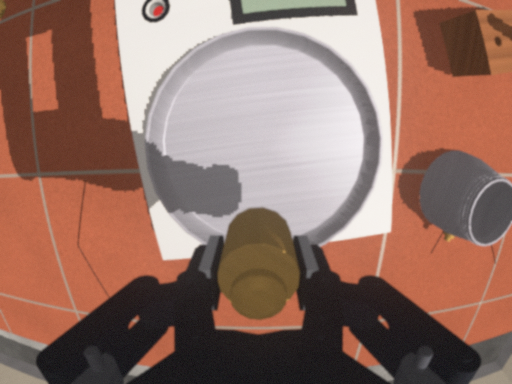

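View pics/c6.png

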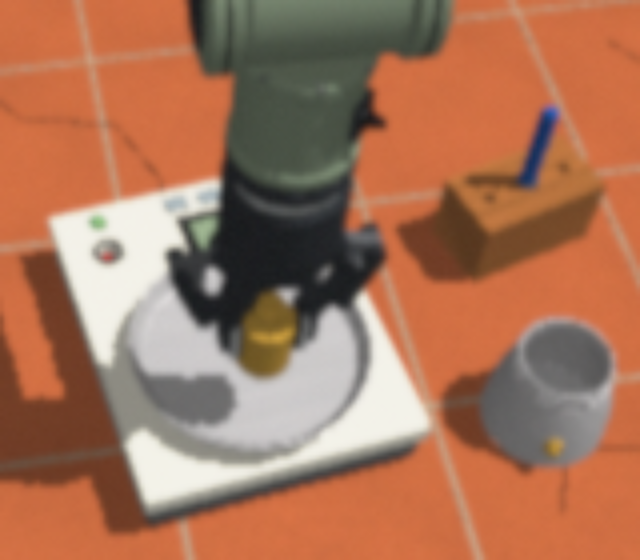

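```bash
python3 - <<'E'
from h import *
z=load('w3')
P=[plane(z,*p,74)[:2] for p in ((145,145),(380,140),(265,28),(184,52),(350,57))]
A=np.array([[2*x,2*y,1] for x,y in P]);c=np.linalg.lstsq(A,[x*x+y*y for x,y in P],rcond=None)[0]
print(c[:2],np.sqrt(c[2]+c[0]**2+c[1]**2))
print(plane(z,155,9,50), plane(z,155,12,41))
print(np.round(P,1))
E
```

```text
[616.77413363  64.54918446] 86.47251492567759
[504.9203919  -20.95362468  50.        ] [504.53630903 -24.06967755  41.        ]
[[613.5 -21.9]
 [609.7 149.8]
 [533.2  65.4]
 [548.4   9.7]
 [551.2 124.6]]
```

Pan centre is about (620,64): the rim fit gives radius 86.5 against 88, and it agrees with the hole. I shift 7 mm inward and lower the weight.

```bash
python3 -m crank '0 0 0 -7 1 -30 20;0 0 0 -7 1 -52 20;0 0 0 -7 1 -57 20;0 0 0 -7 1 -59 20;0 0 0 -7 1 -61 20;0 0 0 -7 1 -62 20'
python3 -m crank '0 0 0 0 0 -1 20;0 0 0 0 0 -1 20';python3 -m crank '0 0 0 0 0 -1 20;0 0 0 0 0 -1 20'
```

```text
time: 6.4
tool_pos: [658.1, 62.7, 76.3]
eef_rot: [[-1.0, 0.0, 0.002], [0.0, 1.0, -0.0], [-0.002, -0.0, -1.0]]
force: [0.2, -0.0, -5.5]
opening: 36.8
time: 6.65
tool_pos: [657.9, 62.7, 75.7]
eef_rot: [[-1.0, 0.0, 0.002], [0.0, 1.0, -0.0], [-0.002, -0.0, -1.0]]
force: [-2.0, -0.0, 1.2]
opening: 36.8
time: 6.9
tool_pos: [657.9, 62.7, 75.7]
eef_rot: [[-1.0, 0.0, 0.002], [0.0, 1.0, -0.0], [-0.002, -0.0, -1.0]]
force: [-6.2, 0.1, 7.4]
opening: 36.8
```

Contact is clear: force z went from -5.5 to +7 N. Easing off slightly and releasing.

```bash
python3 -m crank '0 0 0 0 0 1 20;0 0 0 0 0 1 45;0 0 0 0 0 1 58;0 0 0 0 0 1 58'; python3 -m crank '0 0 0 0 0 15 58;0 0 0 0 0 60 58;0 0 0 0 0 115 58;0 0 0 -20 -30 140 58'
python3 - <<'E'
from h import *
snap('wrist','w4');s=manip.get_state();print(s['time'],s['tool_pos'],s['opening'],s['force'])
E
```

```text
time: 7.4
tool_pos: [657.4, 62.8, 74.1]
eef_rot: [[-1.0, 0.0, 0.0], [0.0, 1.0, 0.0], [-0.0, 0.0, -1.0]]
force: [0.2, -1.1, 0.3]
opening: 58.1
time: 7.9
tool_pos: [640.4, 33.8, 220.4]
eef_rot: [[-1.0, -0.003, 0.01], [-0.003, 1.0, -0.0], [-0.01, -0.0, -1.0]]
force: [0.7, -1.3, 0.5]
opening: 58.2
7.95 [638.86905622  28.98826277 223.00167297] 57.793809563188944 [-1.04701839 -1.48587208  0.86033837]
```

View pics/w4.png

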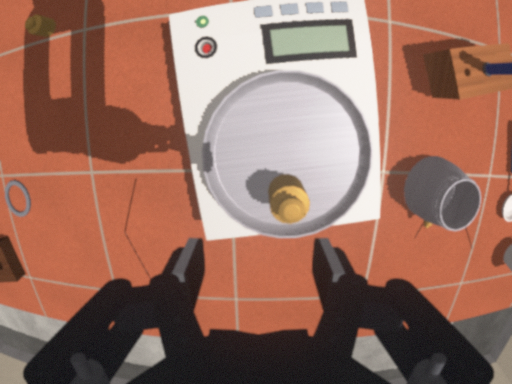

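The 500 stands in the pan at (289,205). Next is the 200.

```bash
python3 -m crank '0 0 0 -20 -29 0 52;0 0 0 -52 -76 0 52;0 0 0 -84 -123 0 52;0 0 0 -117 -170 0 52;0 0 0 -149 -217 -10 52;0 0 0 -180 -262 -30 52;0 0 0 -200 -291 -60 52;0 0 0 -205 -298 -100 52' 
python3 -m crank '0 0 0 0 0 -50 52;0 0 0 0 0 -85 52;0 0 0 0 0 -105 52;0 0 0 0 0 -105 52;0 0 0 0 0 -105 12;0 0 0 0 0 -105 12;0 0 0 0 0 -105 12;0 0 0 0 0 -105 12' 
python3 -m crank '0 0 0 0 0 0 12;0 0 0 0 0 5 12;0 0 0 0 0 30 12;0 0 0 0 0 75 12;0 0 0 0 0 110 12;0 0 0 0 0 120 12'
python3 - <<'E'
from h import *
snap('wrist','w5');s=manip.get_state();print(s['time'],s['tool_pos'],s['opening'],s['force'])
E
```

```text
time: 8.95
tool_pos: [432.3, -268.4, 115.6]
eef_rot: [[-1.0, 0.004, 0.004], [0.004, 1.0, -0.004], [-0.004, -0.004, -1.0]]
force: [1.0, 0.4, -0.6]
opening: 52.0
time: 9.95
tool_pos: [433.6, -266.3, 11.1]
eef_rot: [[-1.0, 0.0, 0.003], [0.0, 1.0, -0.002], [-0.003, -0.002, -1.0]]
force: [0.1, 0.8, 6.6]
opening: 26.4
time: 10.7
tool_pos: [433.3, -266.2, 131.6]
eef_rot: [[-1.0, 0.0, 0.003], [0.0, 1.0, -0.003], [-0.003, -0.003, -1.0]]
force: [0.7, 0.0, -2.7]
opening: 26.4
10.75 [ 433.12256436 -266.00102848  131.44053108] 26.439708954466337 [-0.01011891  0.40462197 -1.48140917]
```

View pics/w5.png

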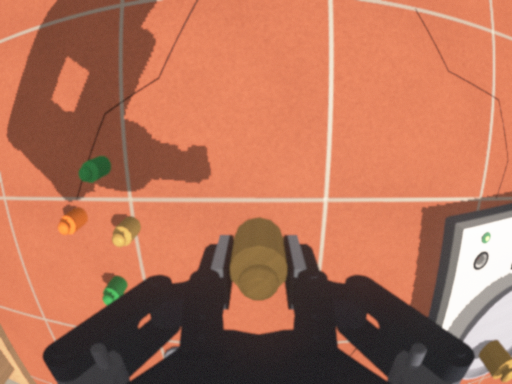

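The 200 is gripped upright and the neighbours haven't moved. Carrying it to (612,64).

```bash
python3 -m crank '0 0 0 20 37 10 12;0 0 0 47 87 10 12;0 0 0 75 137 10 12;0 0 0 102 187 10 12;0 0 0 130 237 10 12;0 0 0 157 287 10 12;0 0 0 174 318 10 12;0 0 0 180 329 10 12' 
python3 -m crank '0 0 0 0 0 0 12;0 0 0 0 0 -30 12;0 0 0 0 0 -55 12;0 0 0 0 0 -61 12;0 0 0 0 0 -64 12;0 0 0 0 0 -65 12;0 0 0 0 0 -66 12'
python3 -m crank '0 0 0 0 0 -1 12;0 0 0 0 0 -1 12';python3 -m crank '0 0 0 0 0 -1 12;0 0 0 0 0 -1 12'
```

```text
time: 11.75
tool_pos: [611.2, 65.8, 136.5]
eef_rot: [[-1.0, -0.002, -0.004], [-0.002, 1.0, 0.0], [0.004, 0.0, -1.0]]
force: [0.2, -0.1, -1.2]
opening: 26.9
time: 12.62
tool_pos: [613.1, 63.6, 74.5]
eef_rot: [[-1.0, 0.0, 0.002], [0.0, 1.0, -0.0], [-0.002, -0.0, -1.0]]
force: [0.3, 0.2, -1.7]
opening: 26.7
time: 12.88
tool_pos: [612.3, 63.8, 72.5]
eef_rot: [[-1.0, 0.0, 0.0], [0.0, 1.0, -0.0], [-0.0, -0.0, -1.0]]
force: [-0.3, -0.4, -1.0]
opening: 26.6
time: 13.12
tool_pos: [612.4, 63.9, 72.1]
eef_rot: [[-1.0, 0.0, 0.0], [0.0, 1.0, 0.0], [-0.0, 0.0, -1.0]]
force: [-2.4, 0.2, 3.3]
opening: 26.7
```

```bash
python3 -m crank '0 0 0 0 0 0 30;0 0 0 0 0 0 46;0 0 0 0 0 0 46'; python3 -m crank '0 0 0 0 0 15 46;0 0 0 0 0 60 46;0 0 0 0 0 115 46;0 0 0 -20 -30 140 46'
python3 - <<'E'
from h import *
snap('wrist','w6');s=manip.get_state();print(s['time'],s['tool_pos'],s['opening'],s['force'])
E
```

```text
time: 13.5
tool_pos: [612.3, 63.7, 71.1]
eef_rot: [[-1.0, 0.0, 0.0], [0.0, 1.0, -0.0], [-0.0, -0.0, -1.0]]
force: [-0.2, -1.0, 0.3]
opening: 46.0
time: 14.0
tool_pos: [595.4, 34.6, 217.1]
eef_rot: [[-1.0, -0.003, 0.01], [-0.003, 1.0, -0.0], [-0.01, -0.0, -1.0]]
force: [0.5, -1.9, 1.0]
opening: 45.8
14.05 [593.81229492  30.20228925 219.4960318 ] 45.92668488424272 [-0.70274772 -2.08723008  0.5437898 ]
```

View pics/w6.png

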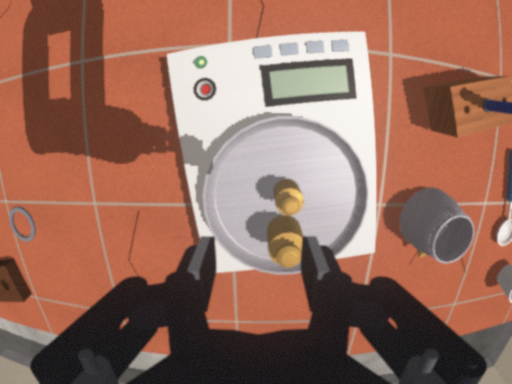

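Both stand in the pan: the 200 at (289,196) and the 500 at (287,242). Next is the brass 100.

```bash
python3 -m crank '0 0 0 -10 -39 0 42;0 0 0 -25 -94 0 42;0 0 0 -40 -150 0 42;0 0 0 -55 -206 0 42;0 0 0 -70 -263 0 42;0 0 0 -85 -320 -10 42;0 0 0 -100 -376 -30 42;0 0 0 -111 -419 -60 42' 
python3 -m crank '0 0 0 -4 -14 -30 42;0 0 0 -4 -14 -60 42;0 0 0 -4 -14 -60 42'
python3 - <<'E'
from h import *
snap('wrist','w7');s=manip.get_state();print(s['time'],s['tool_pos'],s['opening'],s['force'])
E
```

```text
time: 15.05
tool_pos: [481.3, -388.7, 153.1]
eef_rot: [[-1.0, 0.002, 0.003], [0.002, 1.0, -0.004], [-0.003, -0.004, -1.0]]
force: [1.4, 0.7, -0.5]
opening: 42.0
time: 15.42
tool_pos: [475.3, -397.8, 88.8]
eef_rot: [[-1.0, 0.001, -0.004], [0.001, 1.0, 0.005], [0.004, 0.005, -1.0]]
force: [0.3, 0.2, 0.7]
opening: 41.9
15.475 [ 476.70551806 -398.72747072   90.83925531] 41.46937538437024 [-0.23135298  0.00480351  1.10956397]
```

View pics/w7.png

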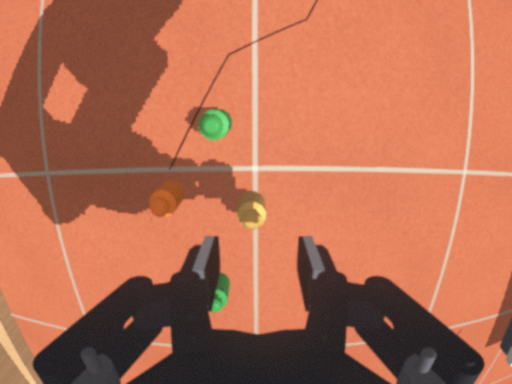

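```bash
python3 - <<'E'
from h import *
z=load('w7')
print(plane(z,251,216,40).round(1),plane(z,252,211,28).round(1),plane(z,166,201,38).round(1))
E
```

```text
[ 474.6 -402.1   40. ] [ 475.4 -401.6   28. ] [ 464.2 -462.7   38. ]
```

```bash
python3 -m crank '0 0 0 -1 -2 -40 42;0 0 0 -1 -2 -75 42;0 0 0 -1 -2 -86 42;0 0 0 -1 -2 -86 42;0 0 0 -1 -2 -86 10;0 0 0 -1 -2 -86 10;0 0 0 -1 -2 -86 10;0 0 0 -1 -2 -86 10' 30
python3 -m crank '0 0 0 0 0 0 10;0 0 0 0 0 5 10;0 0 0 0 0 30 10;0 0 0 0 0 75 10;0 0 0 0 0 120 10;0 0 0 0 0 130 10'
python3 - <<'E'
from h import *
snap('wrist','w8');s=manip.get_state();print(s['time'],s['tool_pos'],s['opening'],s['force'])
E
```

```text
time: 16.48
tool_pos: [477.8, -402.8, 7.8]
eef_rot: [[-1.0, 0.0, 0.003], [0.0, 1.0, -0.003], [-0.003, -0.003, -1.0]]
force: [1.4, 0.2, 6.3]
opening: 20.8
time: 17.23
tool_pos: [477.9, -403.1, 139.5]
eef_rot: [[-1.0, 0.0, 0.005], [0.0, 1.0, -0.006], [-0.005, -0.006, -1.0]]
force: [-0.3, -0.1, -1.7]
opening: 21.0
17.275 [ 477.43072402 -402.59709579  138.75296273] 20.712990937024056 [-0.12972805 -0.82060054 -0.78978313]
```

View pics/w8.png

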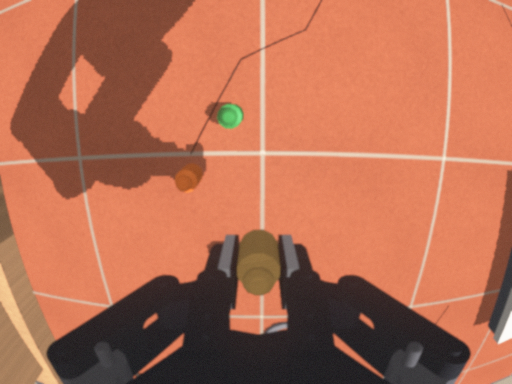

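The 100 is held at (259,262), and the green and orange pieces are undisturbed. Carrying it to (574,64).

```bash
python3 -m crank '0 0 0 6 30 0 10;0 0 0 17 80 0 10;0 0 0 29 137 0 10;0 0 0 41 194 0 10;0 0 0 53 252 0 10;0 0 0 65 310 0 10;0 0 0 77 367 0 10;0 0 0 89 422 0 10' 
python3 -m crank '0 0 0 9 40 0 10;0 0 0 9 43 0 10;0 0 0 9 43 -30 10;0 0 0 9 43 -55 10;0 0 0 9 43 -62 10;0 0 0 9 43 -65 10;0 0 0 9 43 -66 10'
python3 -m crank '0 0 0 0 0 -1 10;0 0 0 0 0 -1 10';python3 -m crank '0 0 0 0 0 -1 10;0 0 0 0 0 -1 10'
```

```text
time: 18.27
tool_pos: [563.5, 22.9, 132.7]
eef_rot: [[-1.0, 0.0, -0.004], [0.0, 1.0, 0.0], [0.004, 0.0, -1.0]]
force: [1.1, 1.4, -0.4]
opening: 21.0
time: 19.15
tool_pos: [574.8, 63.3, 69.9]
eef_rot: [[-1.0, 0.001, 0.001], [0.001, 1.0, -0.0], [-0.001, -0.0, -1.0]]
force: [0.6, -0.4, 0.2]
opening: 20.8
time: 19.4
tool_pos: [574.7, 63.7, 69.0]
eef_rot: [[-1.0, 0.0, 0.001], [0.0, 1.0, -0.0], [-0.001, -0.0, -1.0]]
force: [-0.4, -0.6, -0.3]
opening: 20.7
time: 19.65
tool_pos: [574.8, 63.8, 68.8]
eef_rot: [[-1.0, -0.0, 0.001], [-0.0, 1.0, -0.0], [-0.001, -0.0, -1.0]]
force: [-1.6, 0.6, 5.7]
opening: 20.8
```

```bash
python3 -m crank '0 0 0 0 0 0 24;0 0 0 0 0 0 40;0 0 0 0 0 0 40'; python3 -m crank '0 0 0 0 0 15 40;0 0 0 0 0 60 40;0 0 0 0 0 115 40;0 0 0 -25 30 150 60;0 0 0 -30 70 170 60;0 0 0 -30 70 170 60'
python3 - <<'E'
from h import *
snap('wrist','w9');snap('scene','s9');s=manip.get_state();print(s['time'],s['tool_pos'],s['opening'],s['force'])
E
```

```text
time: 20.02
tool_pos: [574.2, 63.8, 67.1]
eef_rot: [[-1.0, 0.0, -0.0], [0.0, 1.0, 0.0], [0.0, 0.0, -1.0]]
force: [-0.2, 0.2, 1.0]
opening: 39.9
time: 20.78
tool_pos: [545.4, 136.1, 241.3]
eef_rot: [[-1.0, -0.003, 0.007], [-0.003, 1.0, 0.001], [-0.007, 0.001, -1.0]]
force: [-0.3, -0.4, -0.5]
opening: 60.3
20.875 [544.29469204 133.8743129  238.11260046] 60.016237727177725 [-0.50138525  0.43245847 -0.7562629 ]
```

View pics/w9.png

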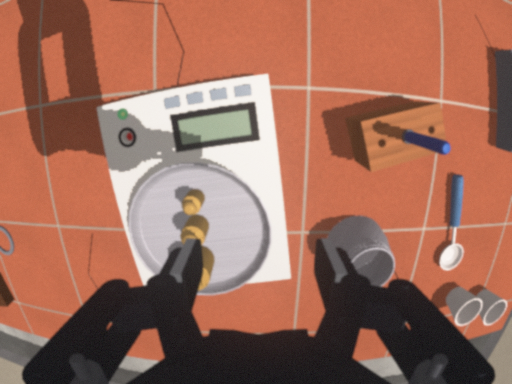

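All three weights stand in the pan. The hole ring is at (127,137) and the stylus runs from about (407,135) to its end at (446,148). Measuring both.

```bash
python3 - <<'E'
from h import *
z=load('w9')
print('sty top',plane(z,446,149,145).round(1),'hole',plane(z,127,137,50).round(1))
for p in ((382,142),(431,128)): print('blockhole',plane(z,*p,64).round(1))
print(plane(z,406,135,66))
for p in ((361,108),(442,103),(371,169)): print('corner',plane(z,*p,64).round(1))
cv2.imwrite('pics/c7.png',cv2.resize(z['p'][80:190,340:480],None,fx=5,fy=5,interpolation=cv2.INTER_CUBIC))
E
```

```text
sty top [500. 312. 145.] hole [504.5 -20.8  50. ]
blockhole [508.3 278.4  64. ]
blockhole [487.2 344.7  64. ]
[498.02612996 308.43259598  66.        ]
corner [471.2 249.9  64. ]
corner [455.  358.7  64. ]
corner [540.5 267.5  64. ]
```

View pics/c7.png

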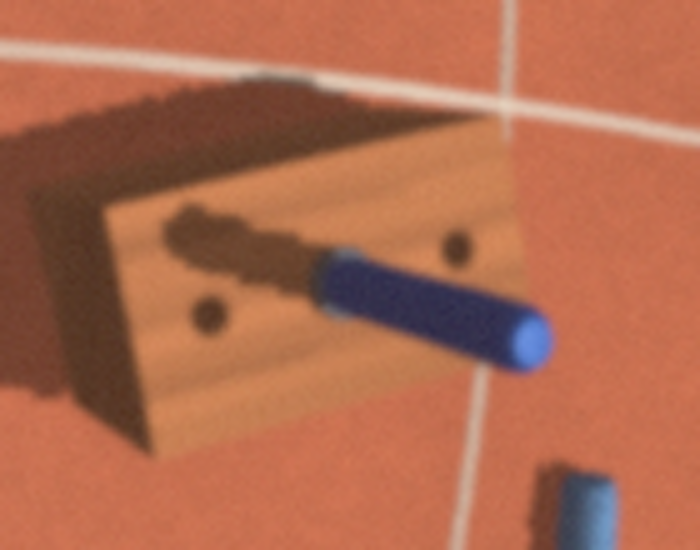

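The stylus axis is about (498.5,311.5). The mean of the outer block holes is (497.8,311.6), which agrees. Gripping it by the handle.

```bash
python3 -m crank '0 0 0 -11 44 0 60;0 0 0 -23 95 0 60;0 0 0 -35 145 0 60;0 0 0 -45 178 0 60;0 0 0 -45 178 -40 60;0 0 0 -45 178 -90 60;0 0 0 -45 178 -135 60;0 0 0 -45 178 -145 60' 80
python3 -m crank '0 0 0 0 0 0 60'
python3 - <<'E'
from h import *
snap('wrist','w10');s=manip.get_state();print(s['time'],s['tool_pos'],s['opening'],s['force'])
E
```

```text
time: 21.88
tool_pos: [496.0, 309.1, 87.4]
eef_rot: [[-1.0, 0.002, -0.009], [0.002, 1.0, -0.004], [0.009, -0.004, -1.0]]
force: [-0.5, 0.0, 1.0]
opening: 60.1
time: 22.0
tool_pos: [499.3, 311.0, 91.9]
eef_rot: [[-1.0, 0.001, -0.001], [0.001, 1.0, -0.001], [0.001, -0.001, -1.0]]
force: [-0.1, 0.4, -0.0]
opening: 59.9
22.05 [500.4825296  311.64338507  93.43589477] 59.73997274238161 [0.07389728 0.2477574  0.41887759]
```

View pics/w10.png

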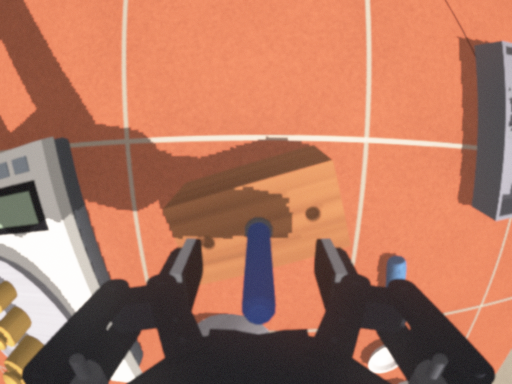

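The handle sits centred between the pads. Closing and lifting straight out.

```bash
python3 -m crank '0 0 0 0 0 0 4;0 0 0 0 0 0 4;0 0 0 0 0 0 4;0 0 0 0 0 0 4;0 0 0 0 0 0 4;0 0 0 0 0 0 4' 80
python3 -m crank '0 0 0 0 0 5 4;0 0 0 0 0 20 4;0 0 0 0 0 40 4;0 0 0 0 0 60 4;0 0 0 0 0 85 4;0 0 0 0 0 105 4;0 0 0 0 0 110 4;0 0 0 0 0 110 4'
python3 - <<'E'
from h import *
snap('wrist','w11');snap('side','d11');snap('scene','s11');s=manip.get_state();print(s['time'],s['tool_pos'],s['opening'],s['force'])
cv2.imwrite('pics/c8.png',np.hstack([cv2.resize(load('d11')['p'][70:210,150:250],None,fx=4,fy=4),cv2.resize(load('s11')['p'][80:220,310:410],None,fx=4,fy=4)]))
E
```

```text
time: 22.8
tool_pos: [500.1, 312.2, 93.8]
eef_rot: [[-1.0, 0.0, 0.002], [0.0, 1.0, 0.001], [-0.002, 0.001, -1.0]]
force: [-1.6, -0.3, 5.6]
opening: 12.2
time: 23.8
tool_pos: [499.1, 311.7, 202.5]
eef_rot: [[-1.0, 0.0, 0.0], [0.0, 1.0, 0.0], [-0.0, 0.0, -1.0]]
force: [0.1, -0.7, -1.8]
opening: 12.3
23.95 [498.40635548 311.34679138 200.91623578] 12.391853244840814 [-0.09857397  0.06305258 -0.74527645]
```

View pics/w11.png

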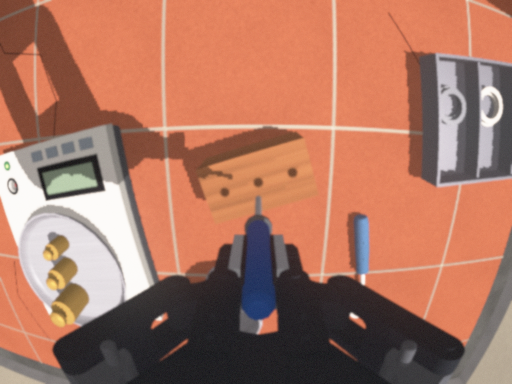

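View pics/c8.png

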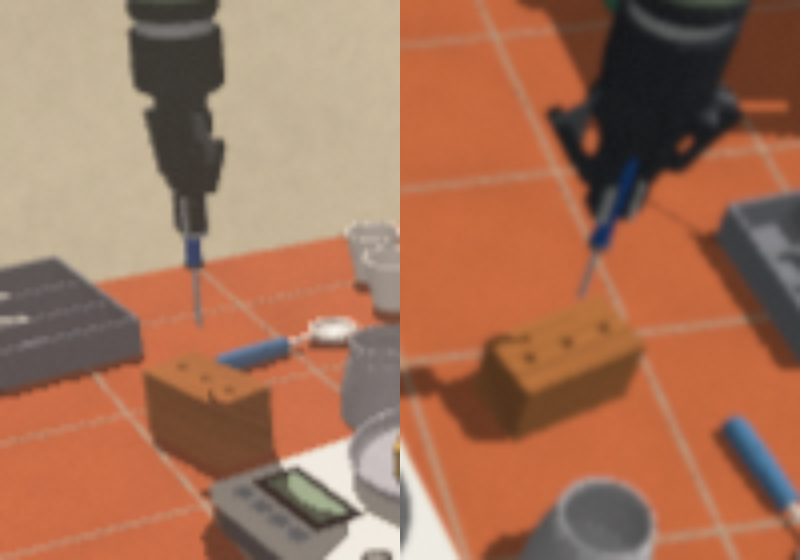

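The stylus is held upright, its tip at wrist pixel (258,198). Moving over the hole and measuring there.

```bash
python3 - <<'E'
from h import *
z=load('w11');print(plane(z,258,197,116),proj(z,[499.2,311.75,116]))
E
python3 -m crank '0 0 0 1 -25 0 4;0 0 0 1 -70 0 4;0 0 0 2 -125 0 4;0 0 0 3 -180 0 4;0 0 0 4 -235 0 4;0 0 0 5 -290 0 4;0 0 0 6 -325 0 4;0 0 0 6 -332 0 4'
python3 -m crank '0 0 0 0 0 -20 4;0 0 0 0 0 -40 4;0 0 0 0 0 -40 4;0 0 0 0 0 -40 4'
python3 - <<'E'
from h import *
for n in('wrist','side','scene'):snap(n,n+'12')
s=manip.get_state();print(s['time'],s['tool_pos'],s['opening'],s['force'])
cv2.imwrite('pics/c9.png',cv2.resize(load('wrist12')['p'][130:260,190:330],None,fx=5,fy=5,interpolation=cv2.INTER_CUBIC))
cv2.imwrite('pics/c10.png',np.hstack([cv2.resize(load('side12')['p'][140:235,200:280],None,fx=5,fy=5,interpolation=cv2.INTER_CUBIC),cv2.resize(load('scene12')['p'][120:215,210:290],None,fx=5,fy=5,interpolation=cv2.INTER_CUBIC)]))
E
```

```text
[497.15286774 311.98890101 116.        ] (np.float64(257.7080915928986), np.float64(199.38400294254865))
time: 24.95
tool_pos: [504.7, -22.2, 201.5]
eef_rot: [[-1.0, 0.004, -0.002], [0.004, 1.0, 0.0], [0.002, 0.0, -1.0]]
force: [0.4, 0.2, -1.4]
opening: 11.9
time: 25.45
tool_pos: [505.5, -19.6, 162.6]
eef_rot: [[-1.0, -0.001, 0.0], [-0.001, 1.0, 0.0], [-0.0, 0.0, -1.0]]
force: [-0.2, -0.0, 0.2]
opening: 12.2
25.6 [505.9892697  -20.06441232 163.31495925] 12.18353421129204 [ 0.49651755  0.31088841 -0.09563892]
```

View pics/c9.png

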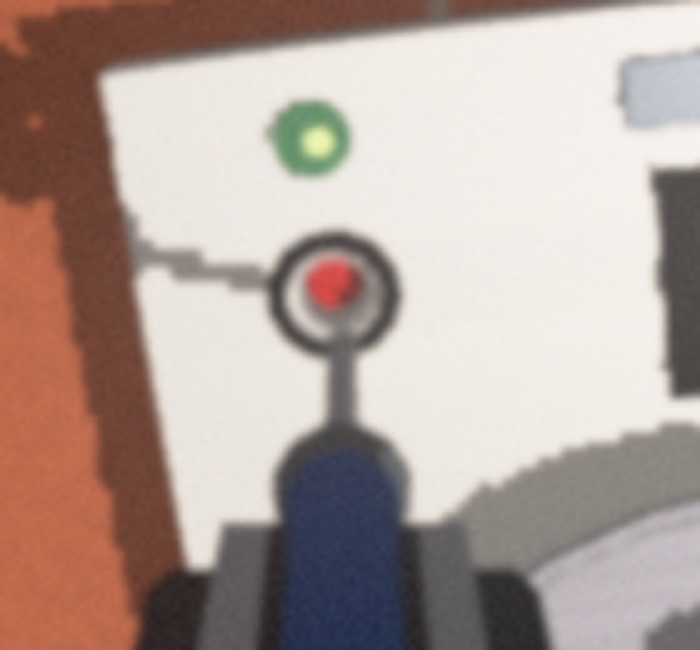

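View pics/c10.png

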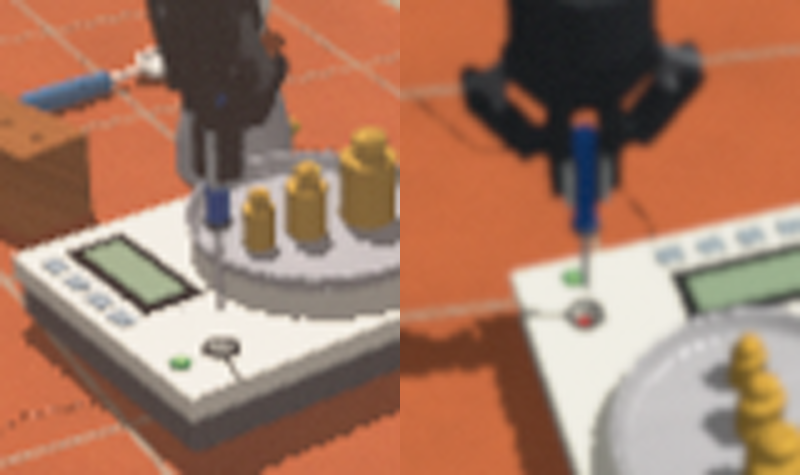

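The wrist crop shows the ring centre at (335,293) and the stylus tip at about (340,322), roughly in line. Computing the residual.

```bash
python3 - <<'E'
from h import *
z=load('wrist12')
for n,p,h in (('ring',(335,293),50),('btn',(333,287),41),('tip',(341,322),76),('tip+3',(341,322),79)):
    print(n,plane(z,190+p[0]/5,130+p[1]/5,h).round(1))
a,b=load('side12'),load('scene12')
def S(p):return 200+p[0]/5,140+p[1]/5
def C(p):return 210+(p[0]-400)/5,120+p[1]/5
def tri(p,q):
    o1,d1=ray(b,*C(p));o2,d2=ray(a,*S(q));s=np.linalg.lstsq(np.c_[d1,-d2],o2-o1,rcond=None)[0]
    x,y=o1+s[0]*d1,o2+s[1]*d2;print(((x+y)/2).round(1),np.linalg.norm(x-y).round(1))
tri((584,284),(221,307));tri((584,314),(221,348))
E
```

```text
ring [504.3 -20.3  50. ]
btn [505.9 -20.7  41. ]
tip [501.4 -19.2  76. ]
tip+3 [500.4 -19.2  79. ]
[506.  -22.4  75.2] 0.8
[505.9 -22.5  46.2] 0.4
```

Two independent views put the tip over the hole within about 1 mm. I'm lowering to just above the deck and rechecking.

```bash
python3 -m crank '0 0 0 0.5 -0.5 -10 4;0 0 0 0.5 -0.5 -18 4;0 0 0 0.5 -0.5 -22 4;0 0 0 0.5 -0.5 -22 4'
python3 - <<'E'
from h import *
for n in('wrist','side','scene'):snap(n,n+'13')
s=manip.get_state();print(s['time'],s['tool_pos'],s['opening'],s['force'])
w=cv2.resize(load('wrist13')['p'][140:240,215:300],None,fx=5.5,fy=5.5,interpolation=cv2.INTER_CUBIC)
cv2.imwrite('pics/c11.png',w)
cv2.imwrite('pics/c12.png',np.hstack([cv2.resize(load('side13')['p'][170:230,220:270],None,fx=8,fy=8,interpolation=cv2.INTER_CUBIC),cv2.resize(load('scene13')['p'][145:205,220:270],None,fx=8,fy=8,interpolation=cv2.INTER_CUBIC)]))
E
```

```text
time: 26.1
tool_pos: [505.2, -20.7, 139.6]
eef_rot: [[-1.0, 0.0, -0.001], [0.0, 1.0, 0.0], [0.001, 0.0, -1.0]]
force: [0.1, 0.2, -0.8]
opening: 11.7
26.25 [505.93554039 -20.82165643 140.46267954] 12.23400983877269 [ 0.27943401 -0.01062765 -0.30675553]
```

View pics/c11.png

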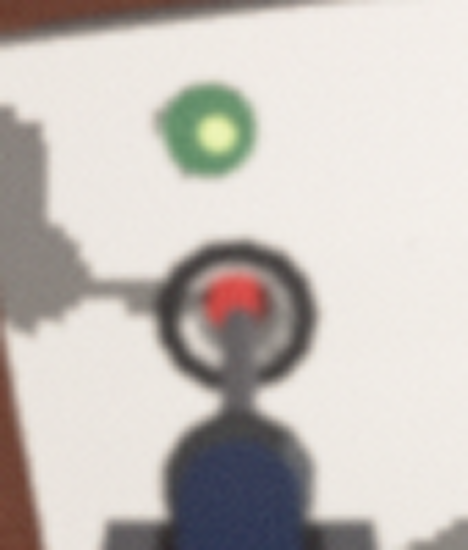

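View pics/c12.png

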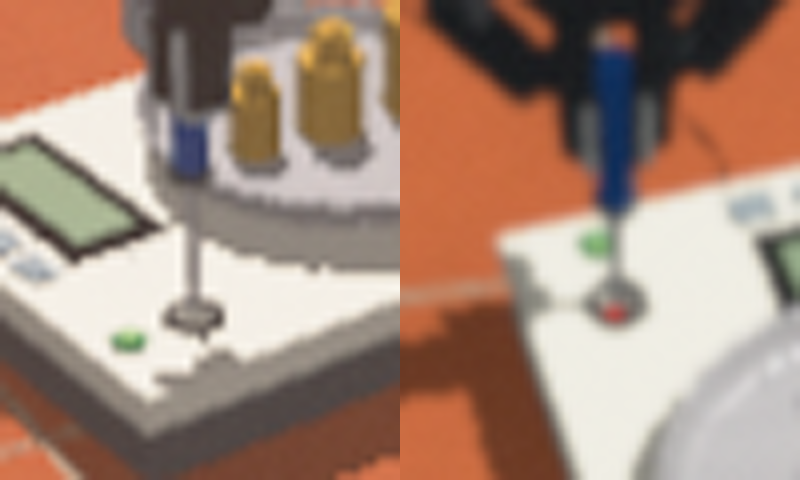

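The tip is about 4 mm above the deck and within about 1 mm of the hole axis. I descend slowly and watch the force.

```bash
python3 -m crank '0 0 0 -0.5 0 -2 4;0 0 0 -0.5 0 -4 4;0 0 0 -0.5 0 -6 4;0 0 0 -0.5 0 -8 4;0 0 0 -0.5 0 -9 4;0 0 0 -0.5 0 -10 4;0 0 0 -0.5 0 -10 4'
python3 -m crank '0 0 0 0 0 -1 4;0 0 0 0 0 -2 4;0 0 0 0 0 -3 4;0 0 0 0 0 -3 4'
python3 -m crank '0 0 0 0 0 -1 4;0 0 0 0 0 -2 4;0 0 0 0 0 -2 4'
python3 -m crank '0 0 0 0 0 -1 4;0 0 0 0 0 -2 4;0 0 0 0 0 -2 4'
```

```text
time: 27.12
tool_pos: [505.2, -20.8, 130.2]
eef_rot: [[-1.0, 0.0, -0.0], [0.0, 1.0, 0.0], [0.0, 0.0, -1.0]]
force: [0.2, -0.9, -0.7]
opening: 12.0
time: 27.62
tool_pos: [505.4, -20.8, 127.6]
eef_rot: [[-1.0, 0.0, 0.0], [0.0, 1.0, -0.0], [-0.0, -0.0, -1.0]]
force: [-0.7, 0.2, 2.7]
opening: 12.4
time: 28.0
tool_pos: [505.4, -20.8, 125.5]
eef_rot: [[-1.0, 0.0, 0.001], [0.0, 1.0, -0.0], [-0.001, -0.0, -1.0]]
force: [-1.3, -0.4, 3.3]
opening: 11.9
time: 28.38
tool_pos: [505.5, -20.8, 123.6]
eef_rot: [[-1.0, 0.0, 0.001], [0.0, 1.0, -0.0], [-0.001, -0.0, -1.0]]
force: [-0.8, -0.0, 4.7]
opening: 11.8
```

The force follows the button spring: 2.7, 3.3, then 4.7 N. I keep going until it meets the hard stop.

```bash
python3 -m crank '0 0 0 0 0 -1 4;0 0 0 0 0 -1 4;0 0 0 0 0 -1 4'
python3 -m crank '0 0 0 0 0 -1 4;0 0 0 0 0 -1 4;0 0 0 0 0 -1 4'
```

```text
time: 28.75
tool_pos: [505.8, -20.8, 123.4]
eef_rot: [[-1.0, 0.0, 0.001], [0.0, 1.0, -0.0], [-0.001, -0.0, -1.0]]
force: [-1.1, 0.9, 8.1]
opening: 11.9
time: 29.12
tool_pos: [506.1, -20.9, 123.2]
eef_rot: [[-1.0, 0.0, 0.002], [0.0, 1.0, -0.0], [-0.002, -0.0, -1.0]]
force: [-3.2, 0.6, 13.5]
opening: 12.2
```

The hard stop is reached: z stays at 123.3 while the force rises to 13 N. Final checks follow.

```bash
python3 -m crank '0 0 0 0 0 0 4;0 0 0 0 0 0 4;0 0 0 0 0 0 4;0 0 0 0 0 0 4'
python3 - <<'E'
from h import *
for n in('wrist','side','scene'):snap(n,n+'14')
s=manip.get_state();print(s['time'],s['tool_pos'],s['opening'],s['force'])
cv2.imwrite('pics/c13.png',np.hstack([cv2.resize(load('side14')['p'][130:230,190:310],None,fx=4,fy=4),cv2.resize(load('wrist14')['p'][150:250,200:280],None,fx=4,fy=4)]))
E
```

```text
time: 29.62
tool_pos: [506.1, -20.9, 123.2]
eef_rot: [[-1.0, 0.0, 0.002], [0.0, 1.0, -0.0], [-0.002, -0.0, -1.0]]
force: [-2.5, 0.7, 12.9]
opening: 11.9
29.775 [506.15025223 -20.8528132  123.19060511] 11.867541142490968 [-2.44508807  1.09356652 11.99794234]
```

View pics/c13.png

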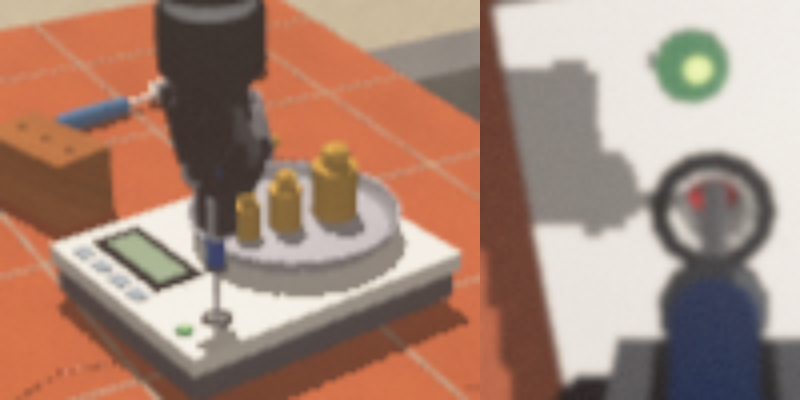

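View pics/scene14.png

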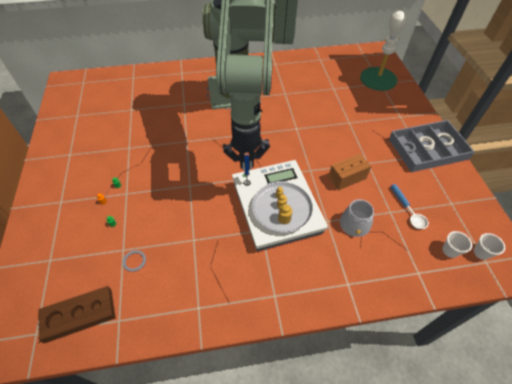

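The tip sits inside the ring on the red button. The three weights stand in the pan, and the moka chamber, ring and spoon haven't moved. Handing in.

```bash
python3 -c "
from workcell import manip
print(manip.close_job())"
```

```text
the job is handed in; nothing more can be done
None
```

The job is done and handed in at about 30 s of the 72 s allowed; the hand-in gave no verdict. The 500, 200 and 100 g brass weights were each lowered to contact in the pan and released. The stylus was then drawn from the block and its tip pushed through the hole onto the button.

**Last checks:**
- **Weights:** the final pictures show all three standing in the pan.
- **Button:** the tip is inside the black ring on the red button. The tool stopped moving at a height of 123.2 mm while the push rose from 4.7 to about 13 N. It went down about 5 mm after touching the button, so I take the button to be at its hard stop. I could not read the button's travel directly.
- **Grip:** the gripper is still closed on the stylus, with an 11.9 mm opening on the 14 mm handle. It read about 12 mm throughout.
- **Other objects:** the moka chamber, silicone ring, spoon and the green and orange lookalikes look unmoved.

**Disagreements:** the fixed cameras and the wrist camera differed by up to about 6 mm on single points. I aimed with the wrist camera and two-camera triangulation near each target. The measured tool position also read 1–3 mm off the commanded one.

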